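# Post the round basket base into the slotted box

## Robot

A 6-joint arm with a two-finger parallel gripper is mounted at the origin on the work surface. World frame = base frame: x ahead of the robot, y to its left, z up, the work surface at z = 0. Lengths are in mm, angles in rad, forces in N, time in s.
With the tool pointing down it reaches from about 350 to 975 mm from the base axis. Payload 4.9 kg.
Tool frame: the origin (TCP) lies midway between the tips of the shut fingers; the grasp point (between the pads) lies 19 mm behind it (bot.grasp_offset is the distance from the TCP to the grasp point, in mm); y points along the fingers, x is the direction in which the jaws open and shut, and the axes are right-handed (so a half turn about y gives the same grasp; the last joint's range is limited). The gripper opens to 85 mm and grips with 20 to 120 N. Pads are 22 mm wide; open, the fingers measure 114 mm over their backs; the gripper's body (76 mm by 85 mm) begins 54 mm behind the grasp point. The pads swing forward as they close: fully open they stand 13 mm farther back than shut.
Start: joints at [-1.338, 0.053, 1.613, -0, 1.476, -0.119], TCP at [215.361, -586.703, 231.304] pointing down, gripper open.
Joint ranges: [-3.01, 3.01], [-1.01, 2.22], [0.06, 2.58], [-1.02, 4.17], [0.09, 2.62], [-3.14, 3.14]. Speed limits (rad/s): [2.57, 2.57, 3.14, 3.14, 3.14, 3.14].

## Interface

Orientations are given as [roll, pitch, yaw] about the fixed x, y, z axes, in that order (R = Rz(yaw) Ry(pitch) Rx(roll)).
In Python, from workcell import bot gives the robot as it stands.
- The arm moves only by the tool send_rows, never from a script. Its argument "rows" is a list that holds one entry, the list of rows, each a list of 7 numbers: the turn, a rotation vector about the tool's x, y, z normalised to -1 to 1, where 1 is 0.1 rad, then the shift along the tool's x, y, z normalised to -1 to 1, where 1 is 2 cm, then the opening, from 0 (shut) to 1 (fully open). In form: [[[ax, ay, az, dx, dy, dz, gripper], ...]]. A call has 1 to 10 rows; each row shifts and turns the pose as measured when the row begins, along the tool's axes as they then stand; what a row does not reach is not made up. A row lasts 1/10 s, in which the tool goes at most 50 mm and 8.59 degrees, less where a joint would pass 70% of its speed; a pose out of reach is approached as far as the arm can. A call with a number of a shift or a turn outside -1 to 1 is refused whole. A call with a gripper value outside its range is refused whole. The fingers move at their own pace and stop on an object; "grip_force" is the grip in N (left out, the last holds). Time passes only in rows, so rows that do not move let the fingers close. It gives the time, the measured TCP pose, the force and the opening at its end, in the units of the state.
- bot.sense(): the state, without advancing time (a new reading comes with each control period).
- bot.get_image(name): name is "scene" or "top"; returns a dict with "img" (420x560x3 uint8, red, green, blue), "fx", "fy", "cx", "cy" (pixels), "k1" (the pictures are not rectified: a ray, as slopes to the right and down, at radius r is drawn at 1 + k1 r^2 times it, then the intrinsics apply), "pose" (4x4, takes a point from camera to world coordinates). Camera axes: x right, y down, z forward; pixel columns grow to the right and rows downward; lengths in mm; the calibration is good to about 2 mm. A picture is of the moment at which its call begins. There is no depth.
- bot.finish_job(): hands the job in, once; it reports no verdict.
The state is a dict: "time": time; "qpos": joint angles; "qd": joint speeds; "tau": joint torques, N m; "position": TCP position; "ee_rot": TCP orientation; "force": force on the tool from outside, world axes, zero at the start; "wrist_torque": the same for the moment, N m; "opening": finger opening in mm.
Only numpy, scipy, OpenCV 4.12 (cv2) and the standard library are available. Lean on these libraries where they do the work, as an engineer would, in place of code of your own. Each camera call takes 0.05 s, during which the arm holds its last target.

## Task

Take the round wooden basket base off its stand, turn it edge-on and lower it through the slot in the top of the patterned box so that it goes in completely; start it in the slot before letting go rather than dropping it from above. Leave the square panel leaning on its own stand.

Things in the scene. Friction and masses are not known exactly. Their poses are not given: they have to be found in the camera images.
- disc_center (a point): Mid-thickness centre of the loose round base: pale wood, 110 mm diameter, 10 mm thick, 50-90 g; z axis = its normal. It leans on its stand under its own weight, 1.05 rad (60 degrees) from level, upper edge to the stand's -x side, z facing up and to +x. From the upper edge 35 mm down the slope both faces are free: pinch its thickness there with fingers coming down along the slope.
- disc_stand: Fixed bamboo stand of the round base; origin on the work surface. Foot board 10 mm high, x -30 to 75 mm, 110 mm wide (y). Sloping back board 90 mm wide, upper end 80 mm above the work surface; two 10 mm pins near its lower end, 60 mm apart, standing 16 mm out, stop the disc. The two stands and the box come in any left-to-right order.
- panel_center (a point): Centre (half its thickness) of the square wooden panel, 100 by 100 by 10 mm, about 70 g, loose, leaning in the same way on the other, identical stand. It is not wanted; it stays there. z is its normal.
- panel_stand: The stand of the square panel, identical to disc_stand.
- slot_box: Fixed, closed bamboo box with dark patterned sides and a slot in its top: 100 mm (x) by 170 mm (y) by 135 mm high; origin at the centre of its underside, on the work surface. Walls, floor and top 10 mm thick; inside empty, 80 by 150 by 115 mm high.
- slot (a point): Centre of the slot's mouth, level with the top face of the box (135 mm above the work surface). The slot is a straight opening 22 mm wide (along x) and 130 mm long (along y), through the 10 mm thick top; the axes are those of the box.

How it is judged (in metres and radians):
On the way, in this order (a step that is already met when the one before it is completed fails the run):
1. the disc is lifted clear of its stand (its centre above 0.15 m) (height (world z) of disc_center above 0.15 m), for 0.1 s.
2. the disc stands edge-on in the slot, its lower edge below the top face of the box, for 0.15 s: it is lowered in, not dropped from above (angle between disc_center's own z axis and vertical between 1.25 and 1.89 rad and z of disc_center in the frame of slot between -0.06 and 0.05 m and x of disc_center in the frame of slot between -0.02 and 0.02 m and y of disc_center in the frame of slot between -0.03 and 0.03 m), for 0.15 s.
At the end, for the whole second after the job is handed in: The disc is wholly inside the box (its centre within the box and less than 80 mm above the box's underside), at rest (under 0.05 m/s); the square panel's centre is within 20 mm of where it started (z of disc_center in the frame of slot_box between 0.005 and 0.08 m and x of disc_center in the frame of slot_box between -0.045 and 0.045 m and y of disc_center in the frame of slot_box between -0.06 and 0.06 m and linear speed of disc below 0.05 m/s and distance of panel_center from where it was at the start of the episode below 0.02 m); the robot touches nothing.
It fails at once if the square panel is shifted more than 30 mm or knocked off its stand (distance of panel_center from where it was at the start of the episode above 0.03 m).
It also fails if it takes over 38 s, if anything falls off the work surface, if the arm or the gripper's body presses on something with over 40 N, if the wrist force passes 120 N, or if a joint passes its speed limit or range.

## Working session

There is one attempt and no reset: what is moved stays moved. The work goes in short steps, Python scripts to look and compute and a tool call to move; the robot and the scene stay as the last step left them, time stands still between calls to the robot, and variables do not carry over. Pictures are saved under pics/ and viewed, and the job is handed in when it is done.

Besides the shell and the picture viewer there is one more tool, called after "Request:" as name(argument=value, ...), one argument or row to a line, values as JSON. send_rows: Moves the arm, as the interface text tells. Scaled input: -1 to 1 covers 2 cm each way for a shift and 0.1 rad each way for a turn. Its arguments: {"type":"object","properties":{"rows":{"type":"array"},"grip_force":{"type":"number"}},"required":["rows"]}

```bash
ls; mkdir -p pics
python3 - <<'E'
from workcell import bot
import cv2,numpy as np
print(bot.sense())
for n in("scene","top"):
    d=bot.get_image(n)
    cv2.imwrite(f"pics/{n}0.png",d["img"][:,:,::-1])
    print(n,{k:d[k] for k in("fx","fy","cx","cy","k1")},np.round(d["pose"],4).tolist())
E
```

```text
pics
{'time': 0.0, 'qpos': array([-1.33801669e+00,  5.33500093e-02,  1.61430494e+00, -2.67741885e-05,
        1.47596554e+00, -1.19017490e-01]), 'qd': array([ 5.01202944e-04,  1.63932337e-03, -3.08354483e-05,  7.05780712e-04,
        1.38383149e-03, -4.03831871e-04]), 'tau': array([-1.57635473e-03, -3.93679476e+01, -3.70178211e+01, -1.28138686e-04,
        7.16124487e-03,  1.01206825e-05]), 'position': array([ 215.20515857, -586.12143639,  230.06071134]), 'ee_rot': array([-1.57058201,  0.00201666, -1.21899642]), 'force': array([0.98100645, 0.5262954 , 0.11050949]), 'wrist_torque': array([ 0.01115676,  0.04765364, -0.00324947]), 'opening': 85.33980784853297}
scene {'fx': 385.6129959840921, 'fy': 385.6129959840921, 'cx': 278.60071841233594, 'cy': 218.6433989505244, 'k1': -0.09555821450497447} [[0.7219, 0.5445, -0.4271, 959.7064], [0.6918, -0.5518, 0.4658, -395.5424], [0.0179, -0.6317, -0.775, 726.814], [0.0, 0.0, 0.0, 1.0]]
top {'fx': 397.7021248946096, 'fy': 397.7021248946096, 'cx': 285.3792889282624, 'cy': 206.18956941125566, 'k1': -0.10011985578965493} [[-0.0046, -0.9995, 0.0312, 571.0656], [-1.0, 0.0045, -0.0043, 20.5612], [0.0042, -0.0313, -0.9995, 778.466], [0.0, 0.0, 0.0, 1.0]]
```

View pics/scene0.png

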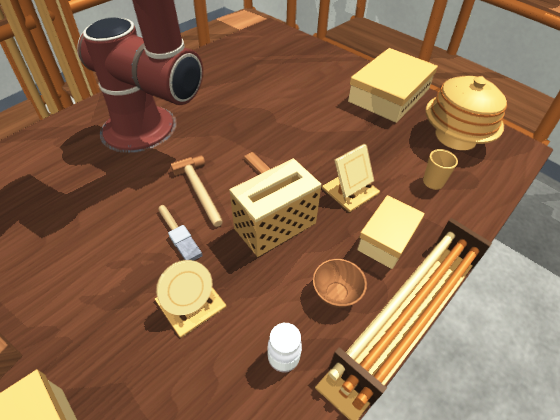

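View pics/top0.png

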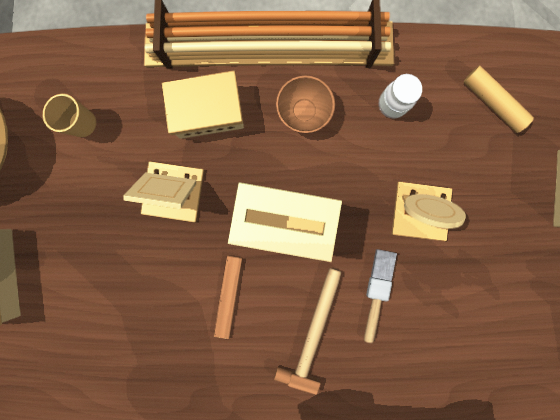

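The scene camera shows the disc at about (186,288) and the panel at about (354,170). The top camera shows the disc stand at about (423,212), the box at about (285,222) and the panel stand at about (172,192). I'll enlarge these next.

Run:
```python
import cv2,numpy as np
a=cv2.imread("pics/top0.png");b=cv2.imread("pics/scene0.png")
def c(im,x,y,w,h,k,n): cv2.imwrite(n,cv2.resize(im[y:y+h,x:x+w],None,fx=k,fy=k,interpolation=cv2.INTER_CUBIC))
c(a,380,170,100,75,8,"pics/c_disc_top.png")
c(a,220,175,133,95,6,"pics/c_box_top.png")
c(b,145,250,100,90,6,"pics/c_disc_sc.png")
c(b,222,150,110,110,5,"pics/c_box_sc.png")
```

```text
(no output)
```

View pics/c_disc_top.png

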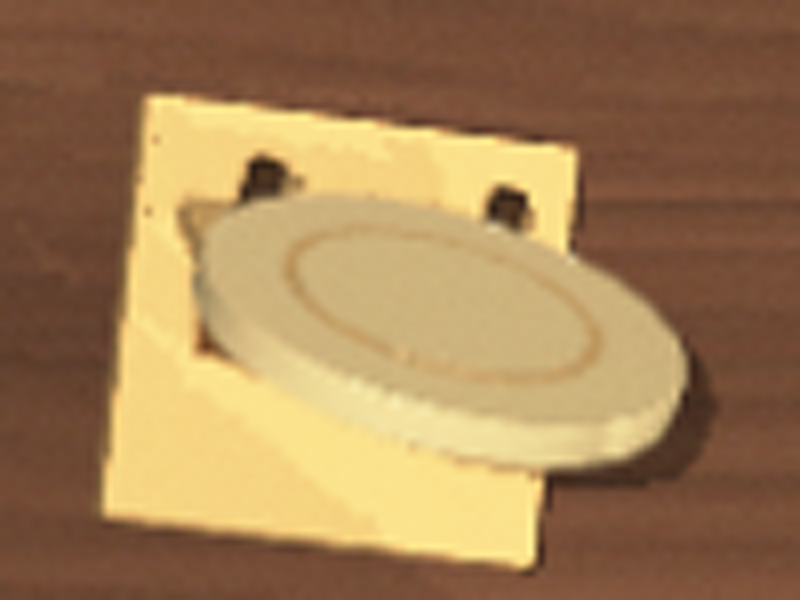

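View pics/c_box_top.png

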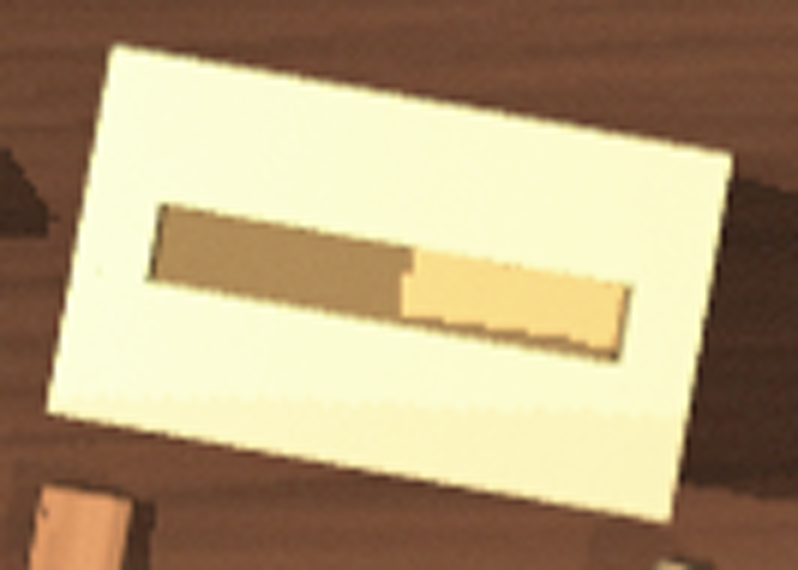

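View pics/c_disc_sc.png

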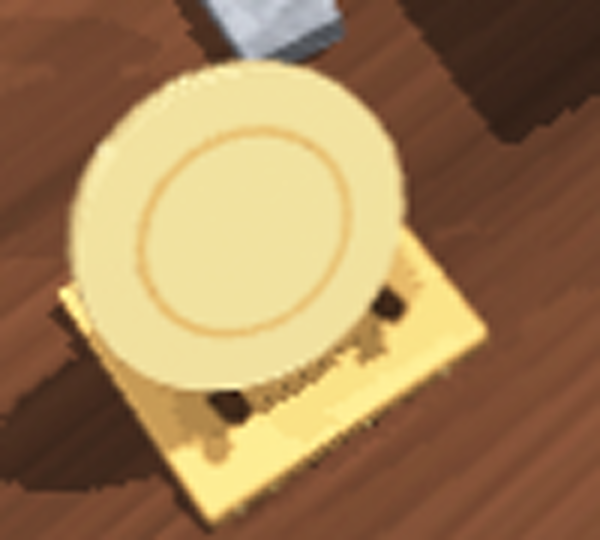

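View pics/c_box_sc.png

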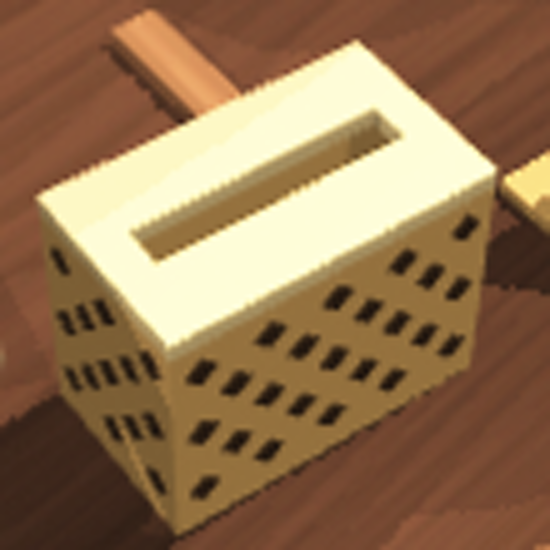

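```bash
cat > h.py <<'E'
import numpy as np, cv2
from scipy.optimize import least_squares
K={"scene":(385.613,278.6007,218.6434,-0.095558),"top":(397.702,285.3793,206.1896,-0.10012)}
from workcell import bot
POSE={}
import json,os
if os.path.exists("pose.json"): POSE={k:np.array(v) for k,v in json.load(open("pose.json")).items()}
else:
    for n in K: POSE[n]=np.array(bot.get_image(n)["pose"])
    json.dump({k:v.tolist() for k,v in POSE.items()},open("pose.json","w"))
def proj(n,P):
    P=np.atleast_2d(P);f,cx,cy,k=K[n];T=POSE[n]
    c=(P-T[:3,3])@T[:3,:3]; s=c[:,:2]/c[:,2:]; r2=(s**2).sum(1,keepdims=True)
    return s*(1+k*r2)*f+[cx,cy]
def crop(p,x,y,k): return (np.array(p,float)+.5)/k-.5+[x,y]
def Rz(a): c,s=np.cos(a),np.sin(a); return np.array([[c,-s,0],[s,c,0],[0,0,1]])
E
cat > fit.py <<'E'
from h import *
bt=crop([(115,45),(733,155),(670,522),(47,412),(160,203),(630,285),(617,360),(150,281)],220,175,6)
# order: +x+y, +x-y, -x-y, -x+y
def rect(x0,x1,hy,z): return np.array([[x1,hy,z],[x1,-hy,z],[x0,-hy,z],[x0,hy,z]],float)
BL=np.vstack([rect(-50,50,85,135),rect(-11,11,65,135)])
# scene corners, top: left (38,198) , front(170,350), right (495,178), back (358,42); slot
bs=crop([(495,178),(170,350),(38,198),(358,42),(400,135),(155,263),(130,232),(375,110)],222,150,5)
def rb(p,which):
    W=BL@Rz(p[2]).T+[p[0],p[1],0]; r=[]
    if 't' in which: r.append(proj("top",W)-bt)
    if 's' in which: r.append(proj("scene",W)-bs)
    return np.concatenate(r).ravel()
for w in("t","s","ts"):
    s=least_squares(rb,[560,20,-.17],args=(w,),x_scale=[10,10,.1]); print("box",w,s.x.round(3),np.sqrt((s.fun**2).mean()).round(2))
SL=rect(-30,75,55,10)
st=crop([(147,95),(578,150),(538,570),(103,517)],380,170,8)
ss=crop([(487,330),(210,522),(60,290)],145,250,6)
def rs(p,w):
    W=SL@Rz(p[2]).T+[p[0],p[1],0]; r=[]
    if 't' in w: r.append(proj("top",W)-st)
    if 's' in w: r.append(proj("scene",W[:3])-ss)
    return np.concatenate(r).ravel()
for w in("t","s","ts"):
    s=least_squares(rs,[560,-250,-.13],args=(w,),x_scale=[10,10,.1]); print("stand",w,s.x.round(3),np.sqrt((s.fun**2).mean()).round(2))
stand=s.x
dt=crop([(205,250),(260,203),(350,195),(450,210),(560,250),(640,300),(685,370),(650,415),(560,425),(450,405),(330,360),(250,310)],380,170,8)
ds=crop([(255,60),(335,85),(388,140),(405,195),(390,265),(340,325),(270,370),(190,387),(120,350),(80,290),(68,230),(90,150),(150,90)],145,250,6)
th=np.linspace(0,2*np.pi,720)
def circ(p,tilt=1.0472,off=5,R=55):
    R0=Rz(p[3]); n=R0@[np.sin(tilt),0,np.cos(tilt)]; u=R0@[-np.cos(tilt),0,np.sin(tilt)]; v=R0@[0,1,0]
    return p[:3]+off*n+R*(np.cos(th)[:,None]*u+np.sin(th)[:,None]*v)
def rd(p,w):
    r=[]
    for n,d in(("top",dt),("scene",ds)):
        if n[0] in w:
            q=proj(n,circ(p,p[4] if len(p)>4 else 1.0472)); D=np.linalg.norm(q[None]-d[:,None],axis=2)
            ins=np.array([cv2.pointPolygonTest(q.astype(np.float32),tuple(map(float,x)),True) for x in d]); r.append(ins)
    return np.concatenate(r)
x0=[stand[0]+10,stand[1],60,stand[2]]
for w in("ts","t","s"):
    s=least_squares(rd,x0,args=(w,),x_scale=[10,10,10,.1],diff_step=1e-4); print("disc",w,s.x.round(3),np.sqrt((s.fun**2).mean()).round(2), "in stand", (Rz(stand[2]).T@(s.x[:3]-[*stand[:2],0])).round(1))
s=least_squares(rd,[*x0,1.047],args=("ts",),x_scale=[10,10,10,.1,.1],diff_step=1e-4); print("disc tilt free",s.x.round(3))
E
python3 fit.py
```

```text
box t [ 5.66045e+02  1.91190e+01 -1.78000e-01] 0.4
box s [ 5.67775e+02  1.90680e+01 -1.81000e-01] 0.54
box ts [ 5.66566e+02  1.92200e+01 -1.79000e-01] 0.56
stand t [ 5.61843e+02 -2.48693e+02 -1.22000e-01] 0.26
stand s [ 5.64154e+02 -2.47599e+02 -1.28000e-01] 0.41
stand ts [ 5.62645e+02 -2.48287e+02 -1.22000e-01] 0.52
disc ts [ 5.85549e+02 -2.50977e+02  7.39860e+01 -1.70000e-01] 0.67 in stand [23.1  0.1 74. ]
disc t [ 5.86216e+02 -2.59379e+02  5.20110e+01 -1.46000e-01] 0.33 in stand [24.7 -8.2 52. ]
disc s [ 5.83840e+02 -2.50414e+02  7.14040e+01 -2.25000e-01] 0.66 in stand [21.3  0.5 71.4]
disc tilt free [ 5.85504e+02 -2.50970e+02  7.40990e+01 -1.67000e-01  1.06300e+00]
```

```bash
cat > go.py <<'E'
import sys,numpy as np
from workcell import bot
from scipy.spatial.transform import Rotation as R
def tgt(yaw,tilt): # tilt: fingers lean out to +x of frame
    return R.from_euler('z',yaw)*R.from_euler('y',-tilt)*R.from_euler('x',-np.pi/2)
s=bot.sense(); cur=R.from_euler('xyz',s["ee_rot"])
x,y,z,yaw,tilt=map(float,sys.argv[1:6])
d=cur.inv().apply(np.array([x,y,z])-s["position"])
rv=(cur.inv()*tgt(yaw,tilt)).as_rotvec()
print("t",s["time"],"pos",s["position"].round(1),"rot",s["ee_rot"].round(3),"q",s["qpos"].round(2),"F",s["force"].round(1),"open",round(s["opening"],1))
print("turn units",(rv/.1).round(2),"shift units(now axes)",(d/20).round(2),"mm",d.round(1))
print("shift in target axes mm",tgt(yaw,tilt).inv().apply(np.array([x,y,z])-s["position"]).round(1))
E
python3 go.py 500 -244 230 -0.122 0; python3 go.py 530 -244 170 -0.122 0.5236
```

```text
t 0.2 pos [ 215.3 -586.3  230.5] rot [-1.571e+00  1.000e-03 -1.219e+00] q [-1.34  0.05  1.61  0.    1.48 -0.12] F [-0.6  0.2  0.5] open 85.5
turn units [-1.000e-02 -1.097e+01 -1.000e-02] shift units(now axes) [-11.16   0.04  19.26] mm [-223.2    0.9  385.2]
shift in target axes mm [240.9   0.5 374.4]
t 0.2 pos [ 215.3 -586.3  230.5] rot [-1.571e+00  1.000e-03 -1.219e+00] q [-1.34  0.05  1.61  0.    1.48 -0.12] F [-0.6  0.2  0.5] open 85.5
turn units [  2.86 -10.71  -4.71] shift units(now axes) [-10.64   3.04  20.67] mm [-212.8   60.9  413.4]
shift in target axes mm [204.2 187.8 378.1]
```

Request:
send_rows(
  rows=[
    [[0,-1,0,0,0,1,0.5],[0,-1,0,0,0,1,0.5],[0,-1,0,0,0,1,0.5],[0,-1,0,0,0,1,0.5],[0,-1,0,0,0,1,0.5],[0,-1,0,0,0,1,0.5],[0,-1,0,0,0,1,0.5],[0,-1,0,0,0,1,0.5],[0,-1,0,0,0,1,0.5],[0,-1,0,0,0,1,0.5]],
  ],
  grip_force=40,
)

```text
time: 1.2
position: [349.0, -442.2, 227.0]
ee_rot: [-1.565, 0.004, -0.182]
force: [0.4, -0.2, 1.2]
opening: 42.7
```

```bash
python3 go.py 500 -244 230 -0.122 0
```

```text
t 1.2 pos [ 349.  -442.2  227. ] rot [-1.565  0.004 -0.182] q [-1.04 -0.09  1.76  0.    1.48 -0.85] F [ 0.4 -0.2  1.2] open 42.7
turn units [-0.06 -0.6  -0.04] shift units(now axes) [ 5.63 -0.11 11.11] mm [112.6  -2.1 222.3]
shift in target axes mm [125.7  -3.  215.1]
```

Request:
send_rows(
  rows=[
    [[0,-0.6,0,0.55,0,1,0.5],[0,0,0,0.55,0,1,0.5],[0,0,0,0.55,0,1,0.5],[0,0,0,0.55,0,1,0.5],[0,0,0,0.55,0,1,0.5],[0,0,0,0.55,0,1,0.5],[0,0,0,0.55,0,1,0.5],[0,0,0,0.55,0,1,0.5],[0,0,0,0.55,0,1,0.5],[0,0,0,0.55,0,1,0.5]],
  ],
)

```text
time: 2.2
position: [486.0, -248.2, 225.6]
ee_rot: [-1.563, 0.006, -0.119]
force: [-0.4, 0.4, -0.4]
opening: 42.3
```

```bash
python3 go.py 500 -244 230 -0.122 0.5236
```

```text
t 2.2 pos [ 486.  -248.2  225.6] rot [-1.563  0.006 -0.119] q [-0.61 -0.13  1.8   0.    1.48 -0.49] F [-0.4  0.4 -0.4] open 42.3
turn units [-0.08  0.01 -5.29] shift units(now axes) [ 0.67 -0.22  0.29] mm [13.3 -4.4  5.9]
shift in target axes mm [13.8  2.9  5.9]
```

Request:
send_rows(
  rows=[
    [[0,0,-0.8,0,0,0.2,0.5],[0,0,-0.8,0,0,0,0.5],[0,0,-0.8,0,0,0,0.5],[0,0,-0.8,0,0,0,0.5],[0,0,-0.8,0,0,0,0.5],[0,0,-0.8,0,0,0,0.5],[-0.1,0,-0.5,0,0,0,0.5]],
  ],
)

```text
time: 2.9
position: [489.4, -240.4, 224.9]
ee_rot: [-1.572, -0.544, -0.117]
force: [-0.6, -0.3, 0.3]
opening: 42.8
```

```bash
python3 go.py 530 -244.3 170 -0.122 0.5236;python3 go.py 574.6 -249.7 92 -0.122 0.5236
```

```text
t 2.9 pos [ 489.4 -240.4  224.9] rot [-1.572 -0.544 -0.117] q [-0.75 -0.47  2.14  0.36  1.05 -0.75] F [-0.6 -0.3  0.3] open 42.8
turn units [-0.02  0.04  0.2 ] shift units(now axes) [0.33 3.4  0.04] mm [ 6.5 68.   0.9]
shift in target axes mm [ 7.9 67.9  1. ]
t 2.9 pos [ 489.4 -240.4  224.9] rot [-1.572 -0.544 -0.117] q [-0.75 -0.47  2.14  0.36  1.05 -0.75] F [-0.6 -0.3  0.3] open 42.8
turn units [-0.02  0.04  0.2 ] shift units(now axes) [0.23 7.9  0.04] mm [  4.7 158.    0.8]
shift in target axes mm [  7.8 157.9   1.1]
```

Next I move to about 60 mm short of the grasp pose and take a look.

Request:
send_rows(
  rows=[
    [[0,0,0.2,0.1,0.9,0,0.5],[0,0,0,0.1,0.9,0,0.5],[0,0,0,0.1,0.9,0,0.5],[0,0,0,0.1,0.9,0,0.5],[0,0,0,0,0.9,0,0.5],[0,0,0,0,0.5,0,0.5],[0,0,0,0,0,0,0.5]],
  ],
)

```text
time: 3.6
position: [545.6, -247.0, 138.8]
ee_rot: [-1.573, -0.523, -0.118]
force: [-0.3, 0.2, 1.1]
opening: 42.4
```

```bash
python3 go.py 574.6 -249.7 92 -0.122 0.5236
python3 - <<'E'
from h import *
for n,(x,y,w,h,k) in {"top":(360,140,130,100,6),"scene":(120,190,140,150,4)}.items():
    im=bot.get_image(n)["img"][:,:,::-1]
    cv2.imwrite(f"pics/pre_{n}.png",cv2.resize(im[y:y+h,x:x+w],None,fx=k,fy=k,interpolation=cv2.INTER_CUBIC))
E
```

```text
t 3.6 pos [ 545.6 -247.   138.8] rot [-1.573 -0.523 -0.118] q [-0.67 -0.22  2.09  0.36  0.84 -0.74] F [-0.3  0.2  1.1] open 42.4
turn units [ 0.    0.03 -0.  ] shift units(now axes) [0.09 2.75 0.04] mm [ 1.8 55.1  0.8]
shift in target axes mm [ 1.8 55.1  0.8]
```

View pics/pre_top.png

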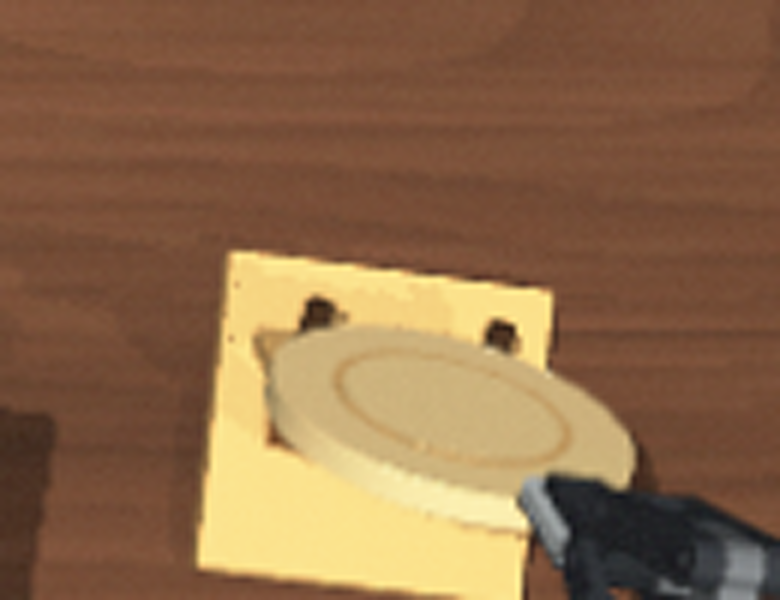

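View pics/pre_scene.png

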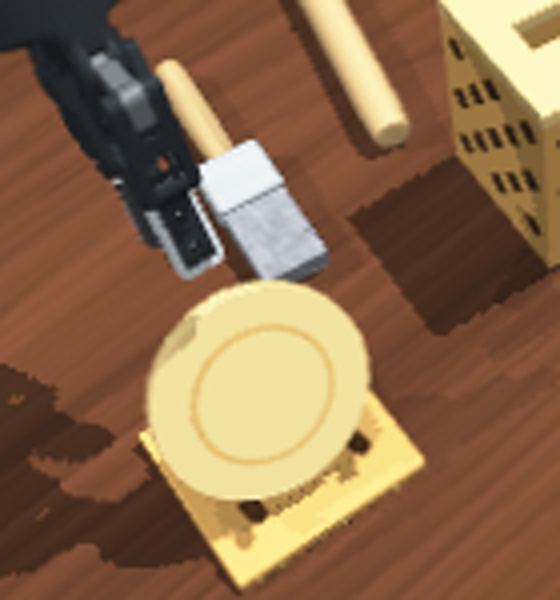

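Run:
```python
from h import *
s=bot.sense();p=s["position"]; 
from scipy.spatial.transform import Rotation as R
M=R.from_euler('xyz',s["ee_rot"]).as_matrix()
c=np.array([585.5,-251,73]);u=Rz(-.122)@[-.5,0,.866];n_=Rz(-.122)@[.866,0,.5]
pts={"tcp":p,"fingertip inner +x":p+M@[21,-6,0],"finger -x":p+M@[-21,-6,0],"disc face c":c+5*n_,"face up edge":c+5*n_+55*u,"face low":c+5*n_-55*u}
for n,(x,y,k) in {"top":(360,140,6),"scene":(120,190,4)}.items():
    for a,b in pts.items(): print(n,a,((proj(n,b)[0]-[x,y]+.5)*k-.5).round(0))
```

```text
top tcp [530. 561.]
top fingertip inner +x [560. 506.]
top finger -x [514. 637.]
top disc face c [453. 406.]
top face up edge [507. 499.]
top face low [406. 325.]
scene tcp [184. 255.]
scene fingertip inner +x [194. 257.]
scene finger -x [165. 231.]
scene disc face c [261. 390.]
scene face up edge [212. 297.]
scene face low [306. 476.]
```

Request:
send_rows(
  rows=[
    [[0,0,0,0.05,0.6,0,0.5],[0,0,0,0.05,0.6,0,0.5],[0,0,0,0,0.6,0,0.5],[0,0,0,0,0.5,0,0.5],[0,0,0,0,0.4,0,0.5],[0,0,0,0,0,0,0.5]],
  ],
)

```text
time: 4.3
position: [577.5, -253.1, 97.0]
ee_rot: [-1.579, -0.532, -0.116]
force: [-0.3, 0.4, -0.2]
opening: 42.8
```

```bash
python3 go.py 574.6 -249.7 92 -0.122 0.5236
python3 - <<'E'
from h import *
for n,(x,y,w,h,k) in {"top":(360,140,130,100,6),"scene":(120,190,140,150,4)}.items():
    im=bot.get_image(n)["img"][:,:,::-1]
    cv2.imwrite(f"pics/gr_{n}.png",cv2.resize(im[y:y+h,x:x+w],None,fx=k,fy=k,interpolation=cv2.INTER_CUBIC))
E
```

```text
t 4.3 pos [ 577.5 -253.1   97. ] rot [-1.579 -0.532 -0.116] q [-0.64 -0.08  2.05  0.38  0.73 -0.75] F [-0.3  0.4 -0.2] open 42.8
turn units [0.05 0.05 0.08] shift units(now axes) [-0.27  0.13  0.15] mm [-5.4  2.6  3.1]
shift in target axes mm [-5.4  2.6  3.1]
```

View pics/gr_top.png

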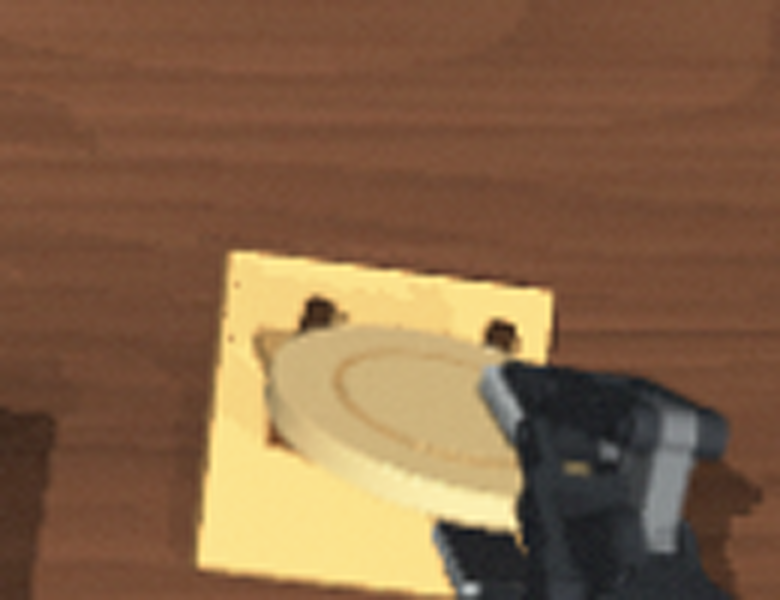

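View pics/gr_scene.png

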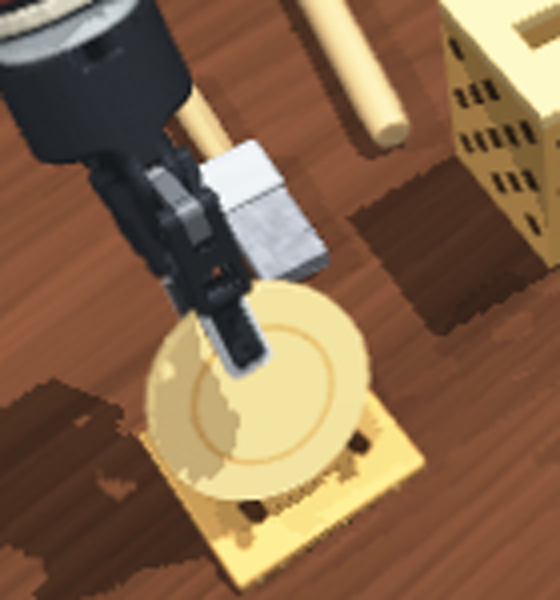

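Request:
send_rows(
  rows=[
    [[0,0,0.05,-0.27,0.1,0.15,0.5],[0,0,0,0,0,0,0.5],[0,0,0,0,0,0,0.5]],
  ],
)

```text
time: 4.7
position: [574.4, -250.1, 94.4]
ee_rot: [-1.581, -0.529, -0.116]
force: [-0.2, -0.5, -0.1]
opening: 43.0
```

```bash
python3 go.py 574.6 -249.7 92 -0.122 0.5236
```

```text
t 4.7 pos [ 574.4 -250.1   94.4] rot [-1.581 -0.529 -0.116] q [-0.64 -0.09  2.06  0.37  0.73 -0.75] F [-0.2 -0.5 -0.1] open 43.0
turn units [0.07 0.06 0.05] shift units(now axes) [-0.05  0.11  0.02] mm [-1.1  2.1  0.4]
shift in target axes mm [-1.1  2.2  0.4]
```

Good. Now I close the gripper.

Request:
send_rows(
  rows=[
    [[0,0,0,0,0,0,0.3],[0,0,0,0,0,0,0.25],[0,0,0,0,0,0,0.2],[0,0,0,0,0,0,0.15],[0,0,0,0,0,0,0],[0,0,0,0,0,0,0],[0,0,0,0,0,0,0]],
  ],
  grip_force=40,
)

```text
time: 5.4
position: [574.5, -250.4, 95.3]
ee_rot: [-1.582, -0.53, -0.115]
force: [-0.3, -0.5, 0.4]
opening: 8.6
```

```bash
python3 go.py 574.6 -249.7 92 -0.122 0.5236
```

```text
t 5.4 pos [ 574.5 -250.4   95.3] rot [-1.582 -0.53  -0.115] q [-0.64 -0.09  2.06  0.37  0.73 -0.75] F [-0.3 -0.5  0.4] open 8.6
turn units [0.08 0.06 0.07] shift units(now axes) [-0.08  0.14  0.04] mm [-1.6  2.9  0.7]
shift in target axes mm [-1.6  2.9  0.7]
```

Request:
send_rows(
  rows=[
    [[0,0,0,0,-0.4,0,0],[0,0,0,0,-0.6,0,0],[0,0,0,0,-0.8,0,0],[0,0,0,0,-0.8,0,0],[0,0,0,0,-0.8,0,0],[0,0,0,0,-0.8,0,0]],
  ],
)

```text
time: 6.0
position: [528.9, -243.3, 170.8]
ee_rot: [-1.58, -0.527, -0.116]
force: [0.6, -0.1, -0.6]
opening: 9.2
```

```bash
python3 go.py 500 -230 290 -0.179 0
python3 - <<'E'
from h import *
for n,(x,y,w,h,k) in {"scene":(80,150,180,180,3)}.items():
    im=bot.get_image(n)["img"][:,:,::-1]
    cv2.imwrite(f"pics/lift_{n}.png",cv2.resize(im[y:y+h,x:x+w],None,fx=k,fy=k,interpolation=cv2.INTER_CUBIC))
E
```

```text
t 6.0 pos [ 528.9 -243.3  170.8] rot [-1.58  -0.527 -0.116] q [-0.69 -0.31  2.11  0.34  0.91 -0.72] F [ 0.6 -0.1 -0.6] open 9.2
turn units [-0.08  0.59  5.27] shift units(now axes) [ 1.69 -5.92  0.44] mm [  33.8 -118.3    8.8]
shift in target axes mm [ -30.8 -119.2    7.9]
```

View pics/lift_scene.png

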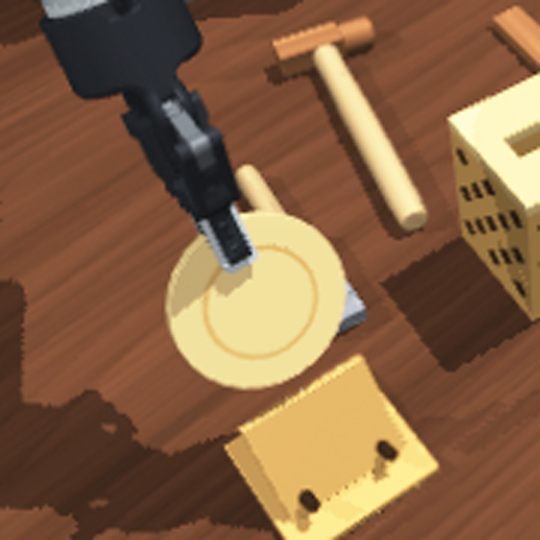

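Request:
send_rows(
  rows=[
    [[0,0,0.6,0.2,-0.9,0,0],[0,0,0.6,0.2,-0.9,0,0],[0,0,0.6,0.2,-0.9,0,0],[0,0,0.6,0.2,-0.9,0,0],[0,0,0.6,0.2,-0.9,0,0],[0,0,0.6,0.2,-0.9,0,0],[0,0,0.6,0.2,-0.5,0,0],[0,0.3,0.6,0.2,0,0,0],[0,0.3,0.6,0,0,0,0],[0,0,0,0,0,0,0]],
  ],
)

```text
time: 7.05
position: [515.7, -241.3, 304.2]
ee_rot: [-1.584, 0.02, -0.188]
force: [0.3, 0.0, -1.1]
opening: 8.8
```

```bash
python3 go.py 566.5 19.2 280 -0.179 0
```

```text
t 7.05 pos [ 515.7 -241.3  304.2] rot [-1.584  0.02  -0.188] q [-0.56 -0.1   1.64 -0.02  1.61 -0.37] F [ 0.3  0.  -1.1] open 8.8
turn units [ 0.13 -0.09 -0.2 ] shift units(now axes) [ 0.08  1.03 13.28] mm [  1.7  20.7 265.7]
shift in target axes mm [  3.6  24.2 265.4]
```

Request:
send_rows(
  rows=[
    [[0.1,-0.1,-0.2,0,0,0.8,0],[0,0,0,0,0,1,0],[0,0,0,0,0,1,0],[0,0,0,0,0,1,0],[0,0,0,0,0,1,0],[0,0,0,0,0,1,0],[0,0,0,0,0,1,0],[0,0,0,0,0,1,0],[0,0,0,0,0,1,0],[0,0,0,0,0,1,0]],
  ],
)

```text
time: 8.05
position: [544.7, -33.7, 302.8]
ee_rot: [-1.562, -0.017, -0.173]
force: [0.1, -0.4, -0.5]
opening: 9.0
```

Request:
send_rows(
  rows=[
    [[0,0,0,0,0,1,0],[0,0,0,0,0,1,0],[0,0,0,0,0,0.6,0],[0,0,0,0,0,0.3,0],[0,0,0,0,0,0,0],[0,0,0,0,0,0,0]],
  ],
)

```text
time: 8.65
position: [550.6, 30.9, 303.0]
ee_rot: [-1.556, -0.023, -0.166]
force: [-0.2, -0.0, -0.3]
opening: 9.2
```

```bash
python3 go.py 566.5 19.2 245 -0.179 0
```

```text
t 8.65 pos [550.6  30.9 303. ] rot [-1.556 -0.023 -0.166] q [-0.09 -0.17  1.71  0.01  1.58  0.08] F [-0.2 -0.  -0.3] open 9.2
turn units [-0.15  0.13  0.23] shift units(now axes) [ 0.81  2.91 -0.49] mm [16.3 58.3 -9.7]
shift in target axes mm [17.7 58.  -8.7]
```

Request:
send_rows(
  rows=[
    [[-0.15,0.13,0.23,0.4,0.5,-0.25,0],[0,0,0,0.45,0.7,-0.2,0],[0,0,0,0,0.7,0,0],[0,0,0,0,0.7,0,0],[0,0,0,0,0.5,0,0],[0,0,0,0,0,0,0],[0,0,0,0,0,0,0]],
  ],
)

```text
time: 9.35
position: [565.4, 16.2, 235.3]
ee_rot: [-1.571, 0.002, -0.182]
force: [-0.1, 0.2, -0.3]
opening: 9.2
```

```bash
python3 go.py 566.5 19.2 235 -0.179 0
python3 - <<'E'
from h import *
for n,(x,y,w,h,k) in {"top":(220,160,133,110,6),"scene":(200,60,150,200,4)}.items():
    im=bot.get_image(n)["img"][:,:,::-1]
    cv2.imwrite(f"pics/abv_{n}.png",cv2.resize(im[y:y+h,x:x+w],None,fx=k,fy=k,interpolation=cv2.INTER_CUBIC)[:600])
E
```

```text
t 9.35 pos [565.4  16.2 235.3] rot [-1.571  0.002 -0.182] q [-0.1  -0.09  1.75  0.    1.49  0.08] F [-0.1  0.2 -0.3] open 9.2
turn units [-0.   -0.03 -0.02] shift units(now axes) [0.03 0.01 0.16] mm [0.6 0.3 3.2]
shift in target axes mm [0.6 0.3 3.2]
```

View pics/abv_top.png

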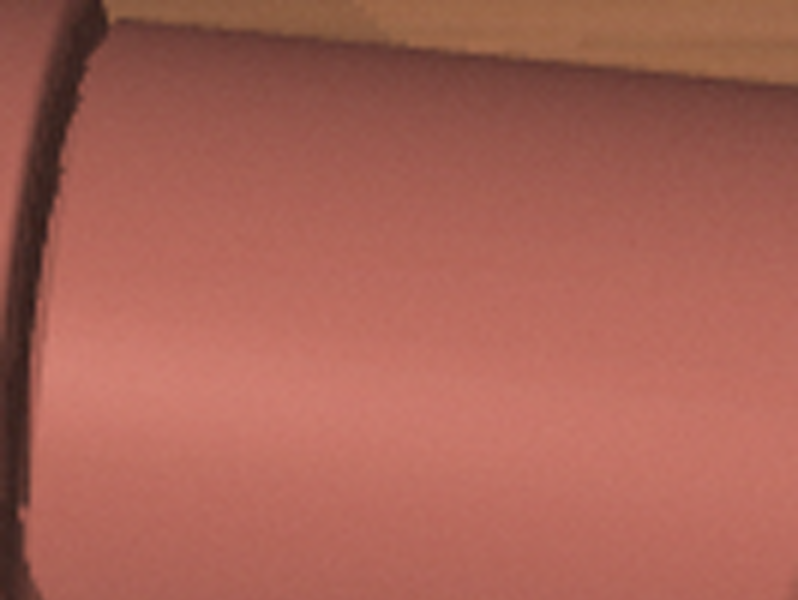

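View pics/abv_scene.png

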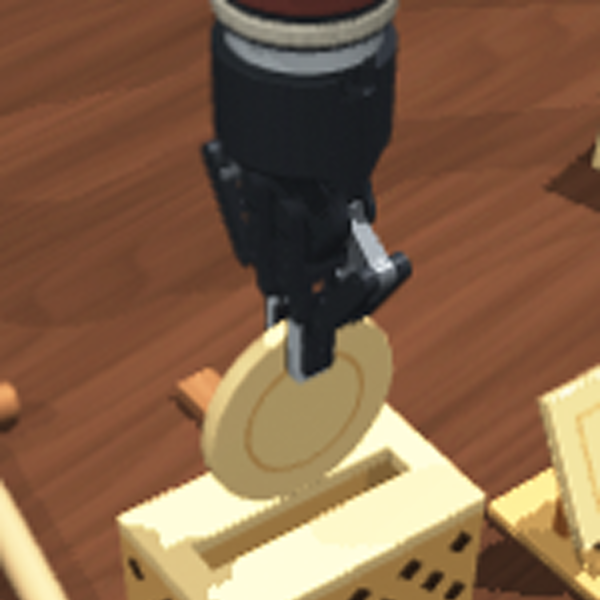

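Run:
```python
from h import *
im=bot.get_image("scene")["img"][:,:,::-1]
x,y,w,h,k=245,130,65,65,9
cv2.imwrite("pics/abv2.png",cv2.resize(im[y:y+h,x:x+w],None,fx=k,fy=k,interpolation=cv2.INTER_CUBIC))
```

```text
(no output)
```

View pics/abv2.png

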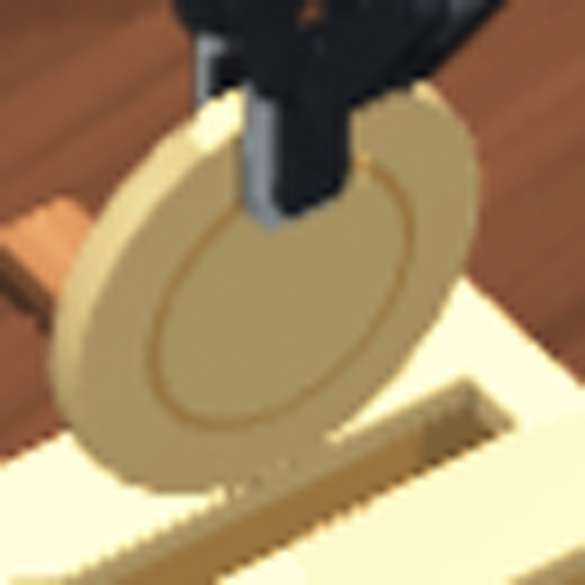

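```bash
cat > fit2.py <<'E'
from h import *
from scipy.spatial.transform import Rotation as R
d=crop([(478,180),(471,240),(442,300),(390,370),(330,430),(270,468),(210,491),(150,490),(100,455),(76,400),(78,340),(110,255),(165,175),(230,127),(430,85),(465,125)],245,130,9)
s=bot.sense();p=s["position"];B=Rz(-.179);th=np.linspace(0,2*np.pi,720)
box=np.array([566.5,19.2,0])
def f(q,full=False):
    c=box+B@np.array([q[0],q[1],q[2]]); M=B@R.from_euler('zy',[q[3],q[4]]).as_matrix()
    C=c+M@np.array([5,0,0])+55*(np.cos(th)[:,None]*M[:,1]+np.sin(th)[:,None]*M[:,2])
    qq=proj("scene",C).astype(np.float32)
    return np.array([cv2.pointPolygonTest(qq,tuple(map(float,x)),True) for x in d])
x0=[0,0,213,0,0]
a=least_squares(lambda v:f([v[0],v[1],v[2],0,0]),x0[:3],x_scale=5,diff_step=1e-3); print(a.x.round(2),np.abs(a.fun).mean())
a=least_squares(lambda v:f([0,*v]),[.1,213,.01,.01],x_scale=[5,5,.1,.1],diff_step=1e-3); print("x=0:",a.x.round(3),np.abs(a.fun).mean())
a=least_squares(lambda v:f(v),[.1,.1,213,.01,.01],x_scale=[5,5,5,.1,.1],diff_step=1e-3); print("free",a.x.round(3),np.abs(a.fun).mean())
E
python3 fit2.py
```

```text
[-1.0000e-02  0.0000e+00  2.0993e+02] 0.8181089893716085
x=0: [-2.87200e+00  2.10696e+02  1.60000e-02  3.00000e-03] 0.21345571306763594
free [-2.85300e+00 -7.86000e-01  2.07413e+02  1.00000e-02 -0.00000e+00] 0.19529561271152895
```

Request:
send_rows(
  rows=[
    [[0,0,0,0,0.4,0.15,0],[0,0,0,0,0.4,0,0],[0,0,0,0,0.4,0,0],[0,0,0,0,0.3,0,0],[0,0,0,0,0,0,0]],
  ],
)

```text
time: 10.0
position: [567.1, 19.7, 205.3]
ee_rot: [-1.57, -0.002, -0.181]
force: [0.1, 0.2, -0.7]
opening: 9.2
```

```bash
python3 go.py 566.5 19.2 142 -0.179 0
python3 - <<'E'
from h import *
im=bot.get_image("scene")["img"][:,:,::-1]
x,y,w,h,k=225,120,110,100,6
cv2.imwrite("pics/low1.png",cv2.resize(im[y:y+h,x:x+w],None,fx=k,fy=k,interpolation=cv2.INTER_CUBIC))
E
```

```text
t 10.0 pos [567.1  19.7 205.3] rot [-1.57  -0.002 -0.181] q [-0.1  -0.07  1.78  0.    1.43  0.08] F [ 0.1  0.2 -0.7] open 9.2
turn units [-0.   -0.02  0.02] shift units(now axes) [-0.03  3.16 -0.03] mm [-0.6 63.3 -0.6]
shift in target axes mm [-0.5 63.3 -0.6]
```

View pics/low1.png

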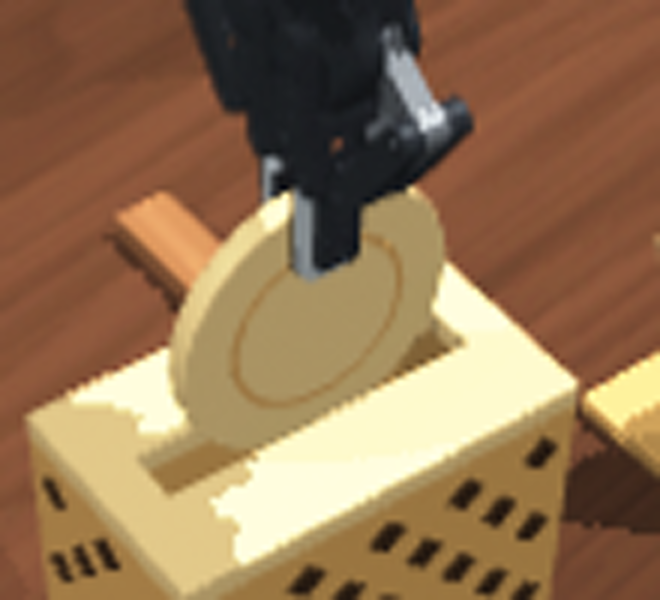

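Request:
send_rows(
  rows=[
    [[0,0,0,0,0.4,0,0],[0,0,0,0,0.4,0,0],[0,0,0,0,0.4,0,0],[0,0,0,0,0,0,0]],
  ],
)

```text
time: 10.45
position: [567.6, 19.6, 179.9]
ee_rot: [-1.57, -0.003, -0.182]
force: [0.9, 0.1, -1.1]
opening: 9.1
```

```bash
python3 go.py 566.5 19.2 142 -0.179 0
python3 - <<'E'
from h import *
im=bot.get_image("scene")["img"][:,:,::-1]
x,y,w,h,k=225,120,110,100,6
cv2.imwrite("pics/low2.png",cv2.resize(im[y:y+h,x:x+w],None,fx=k,fy=k,interpolation=cv2.INTER_CUBIC))
E
```

```text
t 10.45 pos [567.6  19.6 179.9] rot [-1.57  -0.003 -0.182] q [-0.1  -0.05  1.8   0.    1.39  0.08] F [ 0.9  0.1 -1.1] open 9.1
turn units [-0.01 -0.03  0.03] shift units(now axes) [-0.06  1.9  -0.03] mm [-1.1 37.9 -0.6]
shift in target axes mm [-1.  37.9 -0.6]
```

View pics/low2.png

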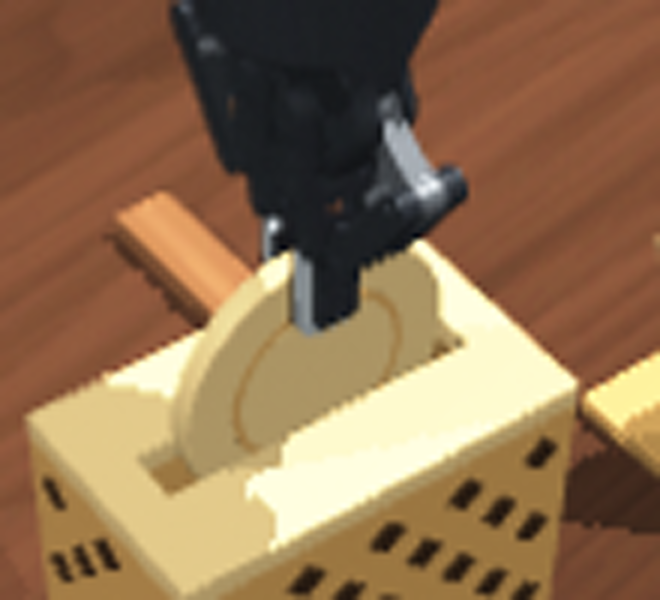

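Request:
send_rows(
  rows=[
    [[0,0,0,-0.05,0.35,0,0],[0,0,0,0,0.35,0,0],[0,0,0,0,0.35,0,0],[0,0,0,0,0.3,0,0],[0,0,0,0,0.25,0,0],[0,0,0,0,0,0,0],[0,0,0,0,0,0,0]],
  ],
)

```text
time: 11.2
position: [567.2, 19.7, 146.0]
ee_rot: [-1.57, -0.004, -0.182]
force: [-0.5, -0.8, -0.3]
opening: 9.2
```

```bash
python3 go.py 566.5 19.2 142 -0.179 0
python3 - <<'E'
from h import *
im=bot.get_image("scene")["img"][:,:,::-1]
x,y,w,h,k=225,120,110,100,6
cv2.imwrite("pics/low3.png",cv2.resize(im[y:y+h,x:x+w],None,fx=k,fy=k,interpolation=cv2.INTER_CUBIC))
E
```

```text
t 11.2 pos [567.2  19.7 146. ] rot [-1.57  -0.004 -0.182] q [-0.1  -0.02  1.83  0.    1.32  0.09] F [-0.5 -0.8 -0.3] open 9.2
turn units [-0.01 -0.03  0.04] shift units(now axes) [-0.03  0.2  -0.03] mm [-0.6  4.  -0.6]
shift in target axes mm [-0.6  4.  -0.6]
```

View pics/low3.png

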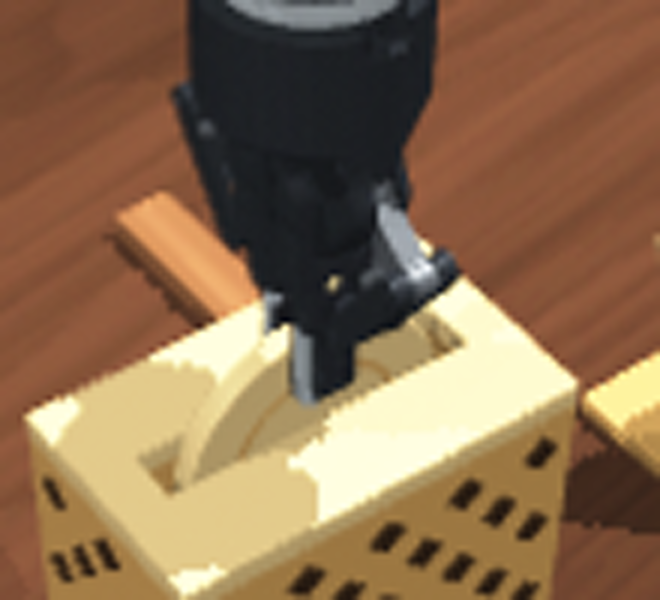

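Request:
send_rows(
  rows=[
    [[0,0,0,0,0,0,0.5],[0,0,0,0,0,0,0.5],[0,0,0,0,0,0,0.5],[0,0,0,0,0,0,0.5],[0,0,0,0,0,0,0.5],[0,0,0,0,0,0,0.5]],
  ],
)

```text
time: 11.85
position: [568.5, 19.6, 148.2]
ee_rot: [-1.57, -0.008, -0.182]
force: [-0.1, 0.4, -0.1]
opening: 43.1
```

Request:
send_rows(
  rows=[
    [[0,0,0,0,-0.5,0,0.5],[0,0,0,0,-0.8,0,0.5],[0,0,0,0,-1,0,0.5],[0,0,0,0,-1,0,0.5],[0,0,0,0,-1,0,0.5],[0,0,0,-1,-1,0,0.5],[0,0,0,-1,-1,0,0.5],[0,0,0,-1,-1,0,0.5],[0,0,0,-1,0,0,0.5],[0,0,0,-1,0,0,0.5]],
  ],
)

```text
time: 12.85
position: [468.1, 37.8, 313.5]
ee_rot: [-1.569, -0.021, -0.182]
force: [-0.1, 0.5, 0.4]
opening: 42.9
```

```bash
python3 go.py 566.5 19.2 142 -0.179 0
python3 - <<'E'
from h import *
im=bot.get_image("scene")["img"][:,:,::-1]
x,y,w,h,k=222,110,180,130,4
cv2.imwrite("pics/rel.png",cv2.resize(im[y:y+h,x:x+w],None,fx=k,fy=k,interpolation=cv2.INTER_CUBIC))
im=bot.get_image("top")["img"][:,:,::-1]
cv2.imwrite("pics/rel_top.png",im)
E
```

```text
t 12.85 pos [468.1  37.8 313.5] rot [-1.569 -0.021 -0.182] q [-0.08 -0.38  1.86  0.    1.64  0.1 ] F [-0.1  0.5  0.4] open 42.9
turn units [-0.02 -0.03  0.21] shift units(now axes) [ 4.82  8.68 -0.04] mm [ 96.5 173.5  -0.8]
shift in target axes mm [100.1 171.5  -0.7]
```

View pics/rel.png

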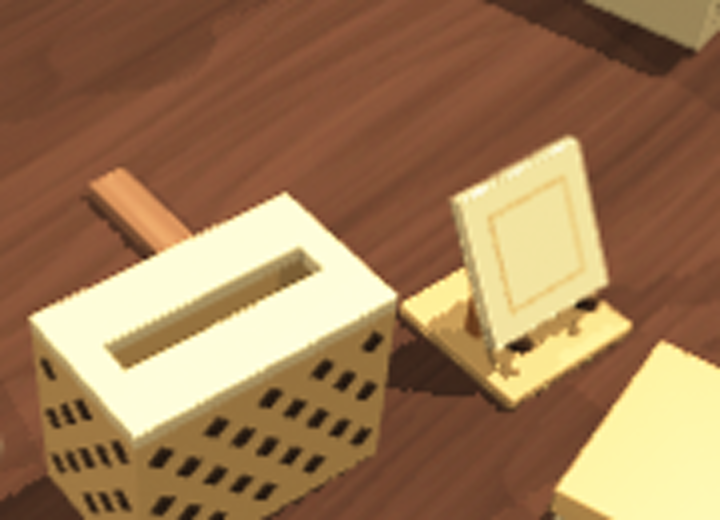

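View pics/rel_top.png

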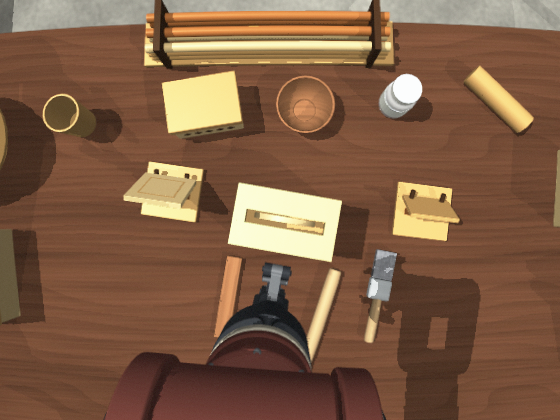

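Request:
send_rows(
  rows=[
    [[0,0,0,0,0,0,0.5],[0,0,0,0,0,0,0.5],[0,0,0,0,0,0,0.5],[0,0,0,0,0,0,0.5],[0,0,0,0,0,0,0.5],[0,0,0,0,0,0,0.5],[0,0,0,0,0,0,0.5],[0,0,0,0,0,0,0.5],[0,0,0,0,0,0,0.5],[0,0,0,0,0,0,0.5]],
  ],
)

```text
time: 13.95
position: [469.8, 37.4, 314.3]
ee_rot: [-1.569, -0.022, -0.183]
force: [0.4, 0.1, -0.3]
opening: 42.8
```

Run:
```python
from h import *
im=bot.get_image("top")["img"][:,:,::-1]
old=cv2.imread("pics/rel_top.png")
f=lambda i:cv2.resize(i[185:260,225:345],None,fx=5,fy=5,interpolation=cv2.INTER_CUBIC)[:290]
cv2.imwrite("pics/fin.png",np.vstack([f(old),f(im)]))
t0=cv2.imread("pics/top0.png")
print("panel diff",np.abs(t0[155:225,115:210].astype(int)-im[155:225,115:210]).max())
```

```text
panel diff 32
```

View pics/fin.png

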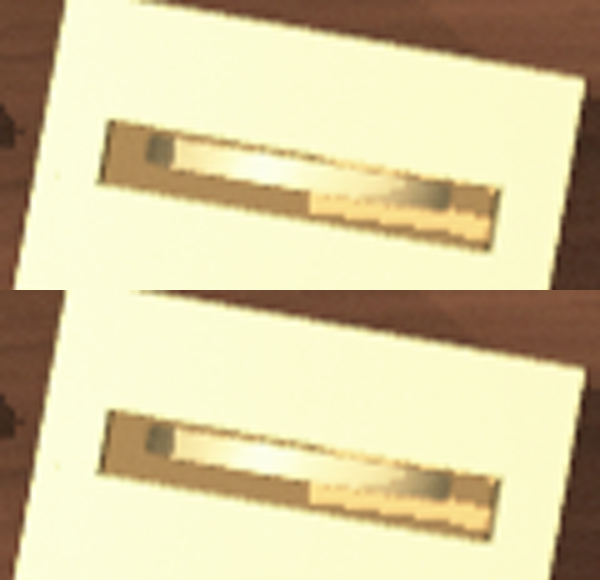

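```bash
python3 -c "
from workcell import bot
print(bot.finish_job())"
```

```text
the job is handed in; nothing more can be done
None
```

The round base is inside the patterned box, and I handed the job in at about 14 s of the 38 s allowed. `finish_job` reports no verdict, so this rests on my own checks.

**What I did:** I pinched the disc's upper edge along the slope of its stand, lifted it clear and turned it edge-on over the slot. I then lowered it until its centre was, by my estimate, about 14 mm below the box top before opening the fingers. The arm then backed off and was clear of everything when I handed in.

**Last checks:**
- **Disc:** two top pictures about 1 s apart show it standing on edge inside the box, not moving. The scene picture shows nothing sticking out of the slot. I inferred its final height from its size (standing on the floor puts the centre near 65 mm) and did not measure it.
- **Panel:** it is still leaning on its stand. Comparing the first and last top pictures by pixel difference gave a maximum of 32 grey levels. I did not investigate that, but the panel looks to be in the same place by eye.
- **Forces:** the readings taken at the end of each move stayed near 1 N.

**What disagreed or was blocked:**
- The two cameras differed by about 2 mm on the box and stand positions, which is within the stated calibration.
- The top camera alone gave a poor height for the disc (52 mm against 74 mm with both), so I used the fit from both.
- The arm blocked the top camera during insertion, so I checked that alignment with the scene camera only.

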